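# Find the tin that rattles

## Robot

A 6-joint arm with a two-finger parallel gripper is mounted at the origin on the work surface; the furniture and walls round the work are solid. World frame = base frame: x ahead of the robot, y to its left, z up, the work surface at z = 0. Lengths are in mm, angles in rad, forces in N, time in s.
With the tool pointing down it reaches from about 350 to 775 mm from the base axis. Payload 7.3 kg.
Tool frame: the origin (TCP) lies between the finger pads; the fingertips stand 14 mm ahead of it and the grasp point (between the pads) lies 5 mm behind it; z points along the fingers, y is the line along which they close (so a half turn about z gives the same grasp; the last joint's range is limited). The gripper opens to 92 mm and grips with 3 to 60 N. Pads are 19 mm wide; open, the fingers measure 130 mm over their backs; the gripper's body (75 mm by 190 mm) begins 47 mm behind the grasp point.
Start: joints at [-1.262, 0.342, 1.524, -0, 1.275, -0.146], TCP at [230.647, -471.641, 240.741] pointing down, gripper open.
Joint ranges: [-2.53, 2.53], [-0.77, 2.02], [0.04, 2.7], [-1, 4.14], [0.28, 2.66], [-3.11, 3.11]. Speed limits (rad/s): [2.57, 2.57, 3.14, 3.14, 3.14, 3.14].

## Interface

Orientations are given as [roll, pitch, yaw] about the fixed x, y, z axes, in that order (R = Rz(yaw) Ry(pitch) Rx(roll)).
In Python, from plant import get_obs, cams, close_job gives the robot as it stands. The module is installed in compiled form; this text tells all that it offers.
- The arm moves only by the shell command python3 -m creep 'ROWS'. ROWS is JSON, a list of rows, each an object of numbers: "hand": the opening, from 0 (shut) to 1 (fully open); "tx", "ty", "tz": the shift along the tool's x, y, z in m; "spin": the turn about the tool's z in degrees. In form: [{"hand": .., "tx": .., "ty": .., "tz": .., "spin": ..}, ...]. A call has 1 to 5 rows; each row shifts and turns the commanded pose from where the row before left it, along the tool's axes as they then stand; what a row does not reach is not made up. A row lasts 1/8 s, in which the tool goes at most 62.5 mm and 10.7 degrees, less where a joint would pass 70% of its speed; a pose out of reach is approached as far as the arm can. A call is refused whole if a number of a shift passes 0.0625 or a number of a turn 10.7, either way. A call with a gripper value outside its range is refused whole. The fingers move at their own pace and stop on an object; the grip force is fixed at half the most. Time passes only in rows, so rows that do not move let the fingers close. It gives the time, the measured TCP pose, the force, the opening and the grip force at its end, in the units of the state.
- get_obs(): the state, without advancing time (a new reading comes with each control period).
- cams.capture(name): name is "side" or "top" or "wrist"; returns a dict with "color" (480x640x3 uint8, red, green, blue), "K" (3x3 intrinsics, pixels), "k1" (the pictures are not rectified: a ray, as slopes to the right and down, at radius r is drawn at 1 + k1 r^2 times it, then the intrinsics apply), "R" (3x3) and "t" (3): a world point X has camera coordinates R X + t. Camera axes: x right, y down, z forward; pixel columns grow to the right and rows downward; lengths in mm; the calibration is good to about 2 mm. A picture is of the moment at which its call begins. There is no depth.
- close_job(): hands the job in; it is judged then, once.
The state is a dict: "time": time; "joint_positions": joint angles; "dq": joint speeds; "tau": joint torques, N m; "tool_pos": TCP position; "tcp_rot": TCP orientation; "contact_force": force on the tool from outside, world axes, zero at the start; "moment": the same for the moment, N m; "grip_width": finger opening in mm; "finger_force": force on a finger pad.
Only numpy, scipy, OpenCV 4.12 (cv2) and the standard library are available. Lean on these libraries where they do the work, as an engineer would, in place of code of your own. Each camera call takes 0.05 s, during which the arm holds its last target. There are 200 camera calls.

## Task

Take the square key from the punch block, put it fully into the rack's lock and with it turn the hold-down bar clockwise to its stop, leaving the key in the lock. Then take the sealed tins out one at a time and shake each along its length until you find the one in which something loose rattles; put quiet ones back upright, fully home in a slot. Finish while still holding the rattling tin: hold it still and upright, well above everything (its underside about 20 cm over the bench) and wholly out beyond the far side of the rack, and leave the two thread spools where they stand.

Things in the scene. Friction and masses are not known exactly. Their poses are not given: they have to be found in the camera images.
- rack: blue sheet-metal rack, fixed: base 130 (x) x 285 (y) x 8, three slots in a row along y. Origin: on the bench; +x points away from the robot (far side); the base spans x -65 to +65, y -155 to +130. Slots are 30 wide (y) x 111 long (x), their walls end 28 above the bench. Lock pillar at y = -130; nothing else stands above the slot walls but the tins and the bar
- slot_1 (a point): centre of the first slot's floor (8 above the bench), at rack y = +95; same axes as the rack. A tin is home when its origin is at this point
- slot_2 (a point): the same for the middle slot, at rack y = +15
- slot_3 (a point): the same for the third slot, at rack y = -65, next to the lock
- bar (a joint): turn of the hold-down bar about the lock axis, rad: at 0 it lies 3 above the tins and locks them in; grows clockwise seen from above, the end swinging out over the far side, to a stop at 1.4; open and all tins free from 1.1. Stiff (0.1 N m), no spring, stays where left. Bar 18 wide, top 88 above the bench, reaches 238 from the axis
- lock_mouth (a point): centre of the mouth of the lock's square socket in the brass hub, which turns with the bar; 92 above the bench, opening upward. Socket 10.2 square, 21 deep, sides parallel to this point's x and y; the frame turns with the bar, +y along the bar
- key: steel square key, upright in the punch block: 9 square drive with tapered nose, 20 long, sides along key x and y; collar 13 across, 14 long, stops on the lock mouth; flat brass bow 36 (x) x 9 (y) x 26 high. 60 long, 0.09 kg. Origin: tip of the drive, z up. Grip the top half of the bow across y to clear block and lock. Fits the socket at any quarter turn, 0.12 rad play
- punches: beech punch block, fixed, 190 (x) x 50 (y) x 44 high, origin at the centre of its underside. The key stands 32 deep in the hole at x = +69.5, y = 0 (far end), its tip 12 above the bench; next hole empty; punches reach 118 above the bench at x = 0, -34.5 and -69.5
- tin_1: sealed flat green tin, two red paper strips over its top edge, on edge in a slot: 107 long (x) x 26 thick (y) x 72 high (z), 0.3 kg. Origin: centre of underside. Pinch across y from above. Lookalikes; names tell nothing. One, drawn anew each run, holds a loose 0.17 kg steel block that slides 45 along x, knocks on the ends and rests there: 0.08 N m of moment shift. Two are packed full, quiet
- tin_2: sealed flat green tin, two red paper strips over its top edge, on edge in a slot: 107 long (x) x 26 thick (y) x 72 high (z), 0.3 kg. Origin: centre of underside. Pinch across y from above. Lookalikes; names tell nothing. One, drawn anew each run, holds a loose 0.17 kg steel block that slides 45 along x, knocks on the ends and rests there: 0.08 N m of moment shift. Two are packed full, quiet
- tin_3: sealed flat green tin, two red paper strips over its top edge, on edge in a slot: 107 long (x) x 26 thick (y) x 72 high (z), 0.3 kg. Origin: centre of underside. Pinch across y from above. Lookalikes; names tell nothing. One, drawn anew each run, holds a loose 0.17 kg steel block that slides 45 along x, knocks on the ends and rests there: 0.08 N m of moment shift. Two are packed full, quiet
- thread_pale: spool of pale thread, 44 across, 60 high, loose; leave it alone. Origin: underside
- thread_dark: spool of brown thread, 44 across, 60 high, loose; leave it alone. Origin: underside

How it is judged:
By the outcome, as a careful person would: the job done as asked, in the order asked, and still so for the second after the job is handed in, while the arm keeps its last pose, push and grip.
It also fails if it takes over 72 s, if anything falls off the work surface, if the arm or the gripper's body presses on something with over 40 N, if the wrist force passes 120 N, or if a joint passes its speed limit or range.

## Working session

There is one attempt and no reset: what is moved stays moved. The work goes in short steps, Python scripts to look and compute and a shell command to move; the robot and the scene stay as the last step left them, time stands still between calls to the robot, and variables do not carry over. Pictures are saved under pics/ and viewed, at most 10 in all, crops included, and the job is handed in when it is done.

```bash
mkdir -p pics; ls; python3 - <<'E'
from plant import get_obs,cams
import cv2,numpy as np
print(get_obs())
for n in ("side","top"):
    c=cams.capture(n); np.save(n+'.npy',c['color']); cv2.imwrite(f'pics/{n}0.png',c['color'][:,:,::-1])
    print(n,c['K'].tolist(),c['k1'],c['R'].tolist(),c['t'].tolist())
E
```

```text
pics
{'time': 0.0, 'joint_positions': array([-1.26200971e+00,  3.42716275e-01,  1.52505039e+00, -2.98002158e-05,
        1.27537298e+00, -1.46021667e-01]), 'dq': array([-0.00019875,  0.0009867 , -0.00147302, -0.000181  ,  0.00077633,
        0.00067804]), 'tau': array([-9.92685818e-04, -4.31240129e+01, -2.44218224e+01,  7.17190979e-02,
        5.59310918e-02, -1.74656311e-04]), 'tool_pos': array([ 230.50788041, -471.24998491,  240.03663977]), 'tcp_rot': array([-3.14005798e+00, -1.96900249e-04,  4.54816835e-01]), 'contact_force': array([0.43408309, 1.10097342, 0.67485594]), 'moment': array([0.03039294, 0.04387641, 0.01076359]), 'finger_force': 0.0, 'grip_width': 92.01542363796554}
side [[499.25452066318445, 0.0, 324.5830878907723], [0.0, 499.25452066318445, 240.44412173669394], [0.0, 0.0, 1.0]] 0.0462547783779925 [[-0.9006605090114576, -0.43440907802153866, 0.009969976915674814], [-0.16954932908387232, 0.330215782584816, -0.9285529397611675], [0.400079582726276, -0.8380013662664126, -0.37106608255295254]] [449.94200299020724, 199.81165958997912, 598.8886992273201]
top [[460.2152456630393, 0.0, 313.0225884462247], [0.0, 460.2152456630393, 237.76916348541997], [0.0, 0.0, 1.0]] -0.06509127031659823 [[0.02064638120109207, -0.9997637143883256, 0.00680017174470598], [-0.9809825739800567, -0.021570545890146474, -0.19289349677338316], [0.19299460223219012, -0.0026882973160332418, -0.9811961356256859]] [-93.1355626228621, 536.5102414977598, 822.8899916560423]
```

View pics/top0.png

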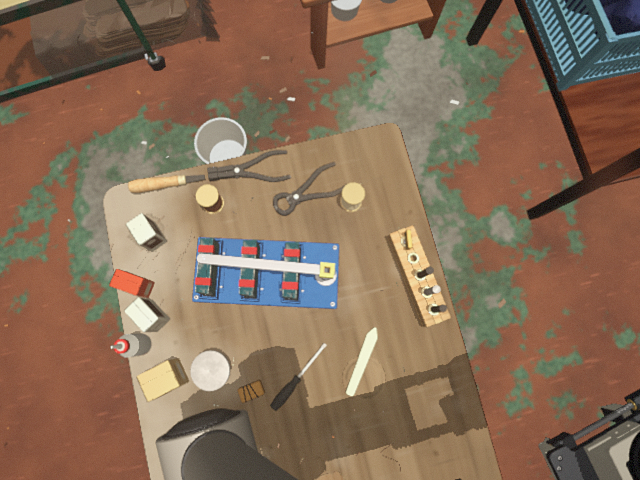

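View pics/side0.png

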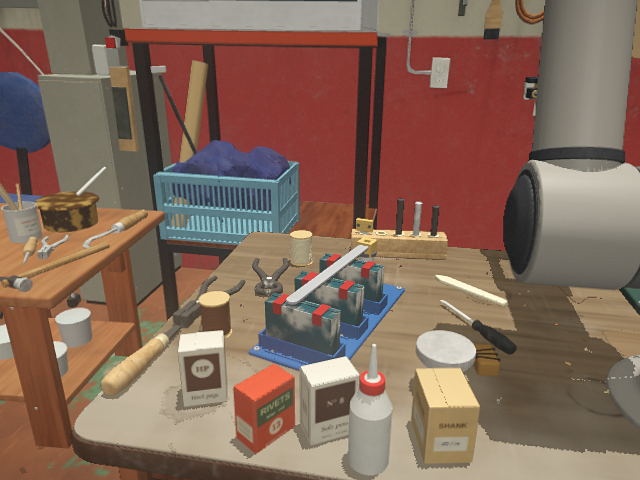

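The top view shows the rack at (195–340, 237–307) with the lock hub at about (327,270). The punch block is at (390–452, 226–327) with the key bow near (407,238). The spools are at (209,197) and (352,197).

```bash
cat > h.py <<'E'
import numpy as np,cv2
from plant import get_obs,cams
def ray(c,uv):
    d=np.array([c['k1'],0,0,0,0.]) 
    p=cv2.undistortPoints(np.array(uv,float).reshape(-1,1,2),c['K'],d)[:,0]
    D=np.c_[p,np.ones(len(p))]@c['R']; return -c['R'].T@c['t'],D
def plane(c,uv,z):
    o,D=ray(c,uv); return (o+D*((z-o[2])/D[:,2])[:,None])[:,:2]
def proj(c,X):
    X=np.array(X,float).reshape(-1,3)
    return cv2.projectPoints(X,cv2.Rodrigues(c['R'])[0],np.array(c['t']).reshape(3,1),c['K'],np.array([c['k1'],0,0,0,0.]))[0][:,0]
def tri(c1,u1,c2,u2):
    a,d=ray(c1,[u1]);b,e=ray(c2,[u2]);d=d[0];e=e[0]
    s=np.linalg.lstsq(np.c_[d,-e],b-a,rcond=None)[0]; return (a+d*s[0]+b+e*s[1])/2,np.linalg.norm(a+d*s[0]-b-e*s[1])
E
python3 - <<'E'
from h import *
c=cams.capture('top');im=c['color'];hsv=cv2.cvtColor(im,cv2.COLOR_RGB2HSV)
m=cv2.inRange(hsv,(100,120,60),(125,255,255));m[:200]=0;m[330:]=0;m[:,:150]=0;m[:,370:]=0
pts=np.argwhere(m)[:,::-1]
w=plane(c,pts,8).astype(np.float32);r=cv2.minAreaRect(w);print('rack',r,cv2.boxPoints(r).tolist())
cr=lambda x0,x1,y0,y1,s:cv2.resize(im[y0:y1,x0:x1],None,fx=s,fy=s,interpolation=cv2.INTER_CUBIC)
a=cr(380,460,220,330,5);b=cr(185,345,230,310,5)
out=np.zeros((550,800,3),np.uint8);out[:400,:800]=b
cv2.imwrite('pics/z1.png',cv2.cvtColor(b,cv2.COLOR_RGB2BGR))
s=cams.capture('side')['color'];d=cv2.resize(s[205:270,340:460],None,fx=4,fy=4,interpolation=cv2.INTER_CUBIC)
out=np.zeros((550,800,3),np.uint8);out[:550,:320]=cv2.resize(a,(320,440)).copy() if 0 else np.pad(cv2.resize(a,(320,440)),((0,110),(0,0),(0,0)));out[:260,320:800]=d
cv2.imwrite('pics/z2.png',cv2.cvtColor(out,cv2.COLOR_RGB2BGR))
E
```

```text
rack ((475.79559326171875, 9.871337890625), (281.4192810058594, 127.01461029052734), 88.58476257324219) [[408.8324279785156, -129.22686767578125], [535.8082275390625, -132.3638916015625], [542.7587890625, 148.96954345703125], [415.782958984375, 152.1065673828125]]
```

View pics/z2.png

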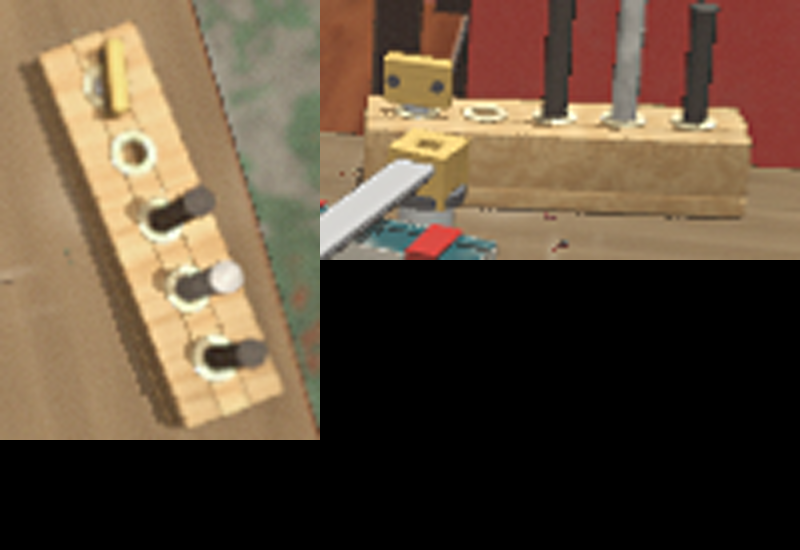

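The zoom shows the key bow, seen edge-on at top-crop (115,75), next to the key hole. The block's top corners are at (38,62), (133,22), (283,388) and (187,428), and the empty hole is at (134,152).

```bash
python3 - <<'E'
from h import *
c=cams.capture('top');s=cams.capture('side')
f=lambda l:np.array(l)/4+[380-.375,220-.375]
P=plane(c,f([(38,62),(133,22),(283,388),(187,428)]),44);print(P.round(1).tolist())
ctr=P.mean(0);ax=((P[0]+P[1])-(P[2]+P[3]))/2;L=np.linalg.norm(ax);ax/=L
print('ctr',ctr,'L',L,'yaw',np.degrees(np.arctan2(ax[1],ax[0])),'key',ctr+69.5*ax)
print('hole',plane(c,f([(134,152)]),44), 'exp',ctr+34.5*ax)
# bow by colour mask
hsv=cv2.cvtColor(c['color'],cv2.COLOR_RGB2HSV);m=cv2.inRange(hsv,(20,130,140),(32,255,255))
m[:225]=0;m[252:]=0;m[:,:398]=0;m[:,416:]=0
print('bow px',m.sum()/255);q=np.argwhere(m)[:,::-1].astype(np.float32)
for z in (72,60):
    w=plane(c,q,z).astype(np.float32);r=cv2.minAreaRect(w);print(r)
g=lambda l:np.array(l)/4+[340-.375,205-.375]-np.array([80,0])
E
python3 - <<'E'
import sys;sys.path.insert(0,'.')
from h import *
c=cams.capture('top');s=cams.capture('side')
hsv=cv2.cvtColor(s['color'],cv2.COLOR_RGB2HSV)
g=lambda l:(np.array(l,float)-[320,0])/4+[340-.375,205-.375]
# bow top corners side view (near edge) with z=72
print('bow top edge, side z72',plane(s,g([(385,53),(452,58)]),72))
# hub top
print('hub side z92',plane(s,g([(392,135),(416,128),(468,137),(445,155)]),92), plane(s,g([(429,144)]),92))
h2=cv2.cvtColor(c['color'],cv2.COLOR_RGB2HSV);m=cv2.inRange(h2,(20,110,90),(34,255,255));m[:255]=0;m[285:]=0;m[:,:312]=0;m[:,345:]=0
q=np.argwhere(m)[:,::-1];print(len(q),cv2.minAreaRect(plane(c,q,92).astype(np.float32)))
# bar top z88 white
m=cv2.inRange(h2,(0,0,150),(180,45,255));m[:245]=0;m[285:]=0;m[:,:190]=0;m[:,321:]=0
n,l,st,_=cv2.connectedComponentsWithStats(m);k=1+st[1:,4].argmax();q=np.argwhere(l==k)[:,::-1]
r=cv2.minAreaRect(plane(c,q,88).astype(np.float32));print('bar',r)
# spools
for uv in [(209,190),(352,188)]: print('spool top',plane(c,[uv],60))
E
```

```text
[[548.5, -228.4], [569.3, -274.9], [394.9, -342.5], [375.8, -296.6]]
ctr [ 472.13487833 -285.60820875] L 186.34680880618734 yaw 21.374820560956937 key [ 536.85439562 -260.27771169]
hole [[ 505.54434738 -274.06101427]] exp [ 504.26183296 -273.03407712]
bow px 10.0
((534.642333984375, -258.2987976074219), (29.198261260986328, 5.001125812530518), 13.781604766845703)
((537.0040283203125, -260.8568420410156), (29.615550994873047, 5.0726399421691895), 13.781641006469727)
bow top edge, side z72 [[ 553.8210349  -256.2998594 ]
 [ 520.98885234 -264.69353312]]
hub side z92 [[ 489.25080142 -105.84387865]
 [ 483.18080986 -118.15381621]
 [ 459.63792692 -118.45912831]
 [ 461.08407806  -94.92263854]] [[ 471.47567487 -103.39350869]]
22 ((469.6005554199219, -105.12725830078125), (19.799448013305664, 19.649066925048828), 1.2048981189727783)
bar ((477.0315856933594, 15.667526245117188), (226.75604248046875, 42.57012176513672), 85.73104858398438)
spool top [[626.43241187 120.99398997]]
spool top [[ 636.45085829 -154.86237281]]
```

View pics/z1.png

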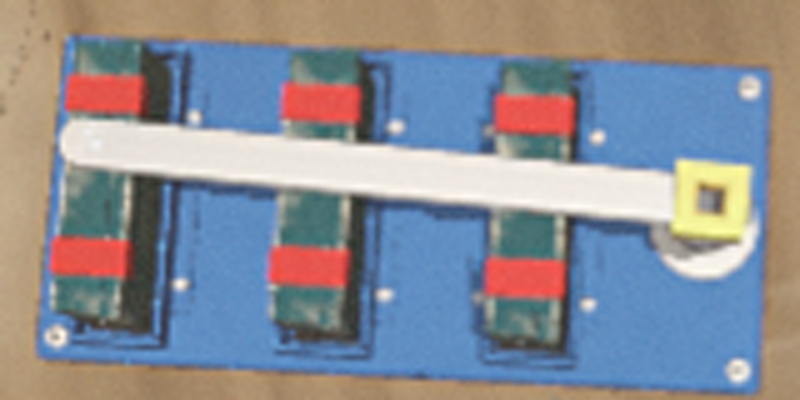

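The blue base runs x≈409–540, y≈-130 to 150. The brass hub is at the right, and the bar lies over all three tins with the lock at about (471,-106). I'll move over the key now.

```bash
python3 -m creep '[{"tx":0.046,"ty":-0.007,"tz":0.006},{"tx":0.046,"ty":-0.007,"tz":0.006},{"tx":0.046,"ty":-0.007,"tz":0.006},{"tx":0.046,"ty":-0.007,"tz":0.006}]'
python3 -m creep '[{"tx":0.046,"ty":-0.007,"tz":0.006},{"tx":0.046,"ty":-0.007,"tz":0.006},{"tx":0.046,"ty":-0.007,"tz":0.006},{"tx":0.045,"ty":-0.006,"tz":0.006}]'
python3 -m creep '[{"spin":6},{"spin":6},{"spin":0}]'
cat >> h.py <<'E'
def delta(p,yaw=None):
    "tool-frame shift (mm) from the measured pose to world p, and spin deg"
    o=get_obs();y=o['tcp_rot'][2];d=np.array(p)-o['tool_pos']
    r=dict(tx=d[0]*np.cos(y)+d[1]*np.sin(y),ty=d[0]*np.sin(y)-d[1]*np.cos(y),tz=-d[2])
    if yaw is not None: r['spin']=-((np.degrees(y)-0-yaw)*-1+180)%360-180 if 0 else ((np.degrees(y)-yaw+180)%360-180)
    print('pose',o['tool_pos'].round(1),np.degrees(o['tcp_rot']).round(2),'t',round(o['time'],2),'->',{k:round(float(v),1) for k,v in r.items()});return r
def save(c,n,k=1): cv2.imwrite('pics/'+n+'.png',cv2.cvtColor(c['color'],cv2.COLOR_RGB2BGR))
E
python3 - <<'E'
from h import *
c=cams.capture('wrist');save(c,'w1');delta((536,-260,62),14)
print(c['R'].round(3).tolist(),(-c['R'].T@c['t']).round(1),c['K'][0,0],proj(c,[(536,-260,72)]))
E
```

```text
pose [ 230.6 -471.6  240.7] [-180.      0.     26.06] t 0.45 -> {'tx': 367.3, 'ty': -56.0, 'tz': 178.7, 'spin': 12.1}
[[0.439, -0.899, -0.0], [-0.854, -0.417, 0.312], [-0.28, -0.137, -0.95]] [ 306.5 -435.4  383.7] 397.60805019734227 [[ 228.19796043 -327.45286618]]invalid input at $[0]: expected keys hand, tx, ty, tz, spin
invalid input at $[0]: expected keys hand, tx, ty, tz, spin
invalid input at $[0]: expected keys hand, tx, ty, tz, spin
```

View pics/w1.png

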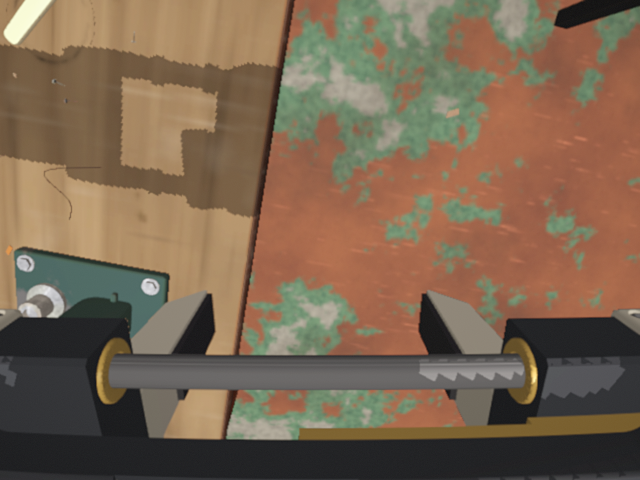

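That picture shows only the start view: all five keys are needed in each row, so nothing moved. I'll resend the rows with every key.

```bash
python3 -m creep '[{"hand":1,"tx":0.046,"ty":-0.007,"tz":0.006,"spin":0},{"hand":1,"tx":0.046,"ty":-0.007,"tz":0.006,"spin":0},{"hand":1,"tx":0.046,"ty":-0.007,"tz":0.006,"spin":0},{"hand":1,"tx":0.046,"ty":-0.007,"tz":0.006,"spin":0}]'
python3 -m creep '[{"hand":1,"tx":0.046,"ty":-0.007,"tz":0.006,"spin":0},{"hand":1,"tx":0.046,"ty":-0.007,"tz":0.006,"spin":0},{"hand":1,"tx":0.046,"ty":-0.007,"tz":0.006,"spin":0},{"hand":1,"tx":0.045,"ty":-0.007,"tz":0.006,"spin":0}]'
python3 -m creep '[{"hand":1,"tx":0,"ty":0,"tz":0.006,"spin":6},{"hand":1,"tx":0,"ty":0,"tz":0.006,"spin":6},{"hand":1,"tx":0,"ty":0,"tz":0,"spin":0}]'
python3 - <<'E'
from h import *
c=cams.capture('wrist');save(c,'w2');delta((536,-260,62),14)
print(proj(c,[(536,-260,72),(536,-260,44),(471,-106,92)]))
E
```

```text
time: 0.95
tool_pos: [384.8, -364.8, 216.7]
tcp_rot: [3.141, -0.0, 0.455]
contact_force: [-0.8, -0.6, -0.3]
grip_width: 91.7
finger_force: 0.0
time: 1.45
tool_pos: [537.0, -259.1, 192.6]
tcp_rot: [3.141, -0.0, 0.455]
contact_force: [0.6, -0.4, -0.3]
grip_width: 91.9
finger_force: 0.0
time: 1.82
tool_pos: [535.6, -259.8, 180.2]
tcp_rot: [-3.141, 0.001, 0.247]
contact_force: [-0.5, 0.6, 0.3]
grip_width: 92.1
finger_force: 0.0
pose [ 535.7 -260.1  180.6] [-1.7999e+02  2.0000e-02  1.4180e+01] t 1.88 -> {'tx': 0.3, 'ty': 0.0, 'tz': 118.6, 'spin': 0.2}
[[315.64199321 243.79381853]
 [315.74195018 231.68296468]
 [ 63.69621749 290.27572263]]
```

View pics/w2.png

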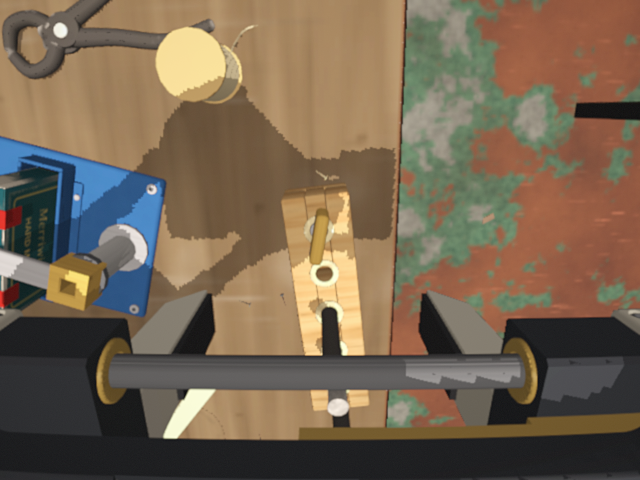

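The wrist view shows the bow from (321,210) to (317,262), turned slightly from vertical. The lock socket is at about (69,286).

```bash
python3 - <<'E'
from h import *
c=cams.capture('wrist');im=c['color']
hsv=cv2.cvtColor(im,cv2.COLOR_RGB2HSV)
print('px hsv bow',hsv[236,312:328].tolist())
m=cv2.inRange(hsv,(15,150,60),(32,255,230));m[:205]=0;m[268:]=0;m[:,:306]=0;m[:,334:]=0
q=np.argwhere(m)[:,::-1];print(len(q),q.min(0),q.max(0))
for v in range(206,268,4):
    x=q[q[:,1]==v][:,0]; print(v,(x.min(),x.max()) if len(x) else None,end=' ')
h=plane(c,[(69,286)],92);print('socket',h)
print('hole',plane(c,[(324,273)],44))
o=cv2.resize(im[195:275,280:360],None,fx=5,fy=5,interpolation=cv2.INTER_CUBIC);o2=cv2.resize(im[245:325,30:110],None,fx=5,fy=5,interpolation=cv2.INTER_CUBIC)
cv2.imwrite('pics/z3.png',np.hstack([o,o2])[:,:,::-1])
E
```

```text
px hsv bow [[18, 151, 123], [19, 164, 157], [20, 157, 180], [20, 155, 187], [20, 155, 192], [20, 157, 196], [20, 155, 197], [20, 156, 195], [20, 154, 197], [20, 155, 198], [20, 156, 195], [20, 159, 188], [19, 159, 176], [20, 119, 171], [21, 80, 205], [21, 75, 218]]
665 [310 208] [327 263]
206 None 210 (np.int64(317), np.int64(325)) 214 (np.int64(316), np.int64(327)) 218 (np.int64(316), np.int64(327)) 222 (np.int64(315), np.int64(326)) 226 (np.int64(314), np.int64(326)) 230 (np.int64(314), np.int64(326)) 234 (np.int64(313), np.int64(325)) 238 (np.int64(312), np.int64(324)) 242 (np.int64(312), np.int64(323)) 246 (np.int64(311), np.int64(323)) 250 (np.int64(310), np.int64(322)) 254 (np.int64(310), np.int64(321)) 258 (np.int64(310), np.int64(320)) 262 (np.int64(310), np.int64(319)) 266 None socket [[ 474.87118526 -109.57115288]]
hole [[ 505.80614202 -274.4172218 ]]
```

View pics/z3.png

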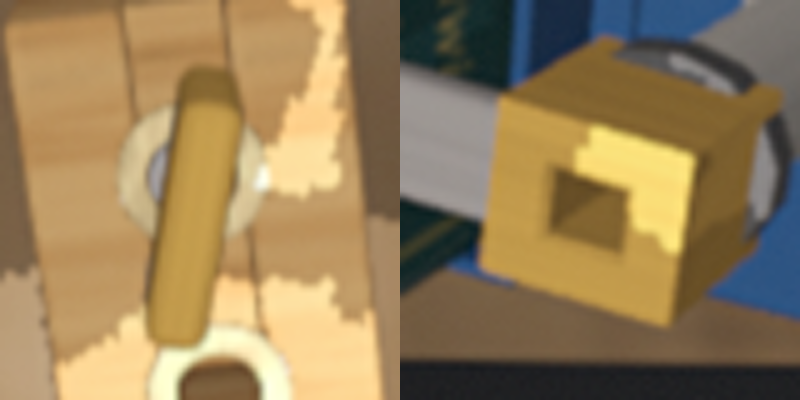

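The bow's top face has crop corners (180,102), (240,108), (208,342) and (147,335). The socket is centred at about (589,210) in the combined crop.

```bash
python3 - <<'E'
from h import *
c=cams.capture('wrist')
k=plane(c,np.array([(180,102),(240,108),(208,342),(147,335)])/5+[279.6,194.6],72)
d=k[0]+k[1]-k[2]-k[3];y=np.degrees(np.arctan2(d[1],d[0]));print('key',k.mean(0),'len',np.linalg.norm(d)/2,'yaw',y)
s=plane(c,(np.array([(552,168),(630,190),(625,252),(548,232)])-[400,0])/5+[29.6,244.6],92)
h=plane(c,(np.array([(500,100),(697,152),(668,326),(482,270)])-[400,0])/5+[29.6,244.6],92)
print('socket',s.mean(0),'hub',h.mean(0))
for q in (s,h):
  for a,b in((0,3),(1,2),(1,0),(2,3)): print(round(np.degrees(np.arctan2(*(q[a]-q[b])[::-1])),1),end=' ')
delta((*k.mean(0),62),y)
E
```

```text
key [ 539.48241051 -261.50272943] len 32.92150993346382 yaw 6.677789872188888
socket [ 474.05338343 -108.55076178] hub [ 473.55761034 -108.24072093]
-1.3 -1.5 -92.6 -91.3 -4.0 -5.2 -91.5 -93.9 pose [ 535.8 -260.3  181.1] [ 1.7997e+02 -2.0000e-02  1.4150e+01] t 1.98 -> {'tx': 3.3, 'ty': 2.0, 'tz': 119.1, 'spin': 7.5}
```

```bash
python3 -m creep '[{"hand":1,"tx":0.003,"ty":0.002,"tz":0.02,"spin":0},{"hand":1,"tx":0,"ty":0,"tz":0.03,"spin":7.4},{"hand":1,"tx":0,"ty":0,"tz":0.04,"spin":0},{"hand":1,"tx":0,"ty":0,"tz":0.028,"spin":0},{"hand":0.4,"tx":0,"ty":0,"tz":0,"spin":0}]'
python3 - <<'E'
from h import *
c=cams.capture('wrist');im=c['color'];delta((539.5,-261.5,62),6.7)
cv2.imwrite('pics/w3.png',cv2.resize(im[150:450,160:480],None,fx=1.8,fy=1.8)[:,:,::-1])
E
```

```text
time: 2.6
tool_pos: [537.9, -260.8, 61.0]
tcp_rot: [-3.139, 0.003, 0.117]
contact_force: [-0.5, 1.3, 0.2]
grip_width: 85.6
finger_force: 0.0
pose [ 539.  -261.5   62.7] [-1.7997e+02  4.0000e-02  6.6800e+00] t 2.65 -> {'tx': 0.5, 'ty': 0.1, 'tz': 0.7, 'spin': -0.0}
```

View pics/w3.png

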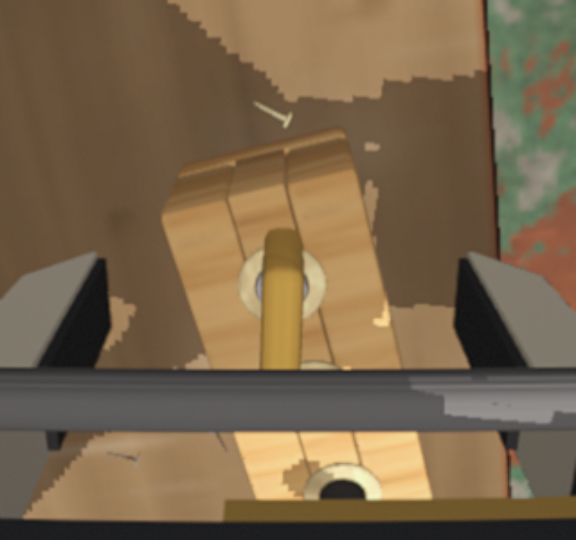

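The bow (crop 283,230–370) is aligned and midway between the fingers, so I'll close.

```bash
python3 -m creep '[{"hand":0,"tx":0,"ty":0,"tz":0,"spin":0},{"hand":0,"tx":0,"ty":0,"tz":0,"spin":0},{"hand":0,"tx":0,"ty":0,"tz":0,"spin":0},{"hand":0,"tx":0,"ty":0,"tz":0,"spin":0},{"hand":0,"tx":0,"ty":0,"tz":0,"spin":0}]'
```

```text
time: 3.28
tool_pos: [539.2, -261.4, 62.8]
tcp_rot: [3.141, -0.0, 0.116]
contact_force: [-0.8, -0.2, 0.2]
grip_width: 32.3
finger_force: 0.0
```

```bash
python3 -m creep '[{"hand":0,"tx":0,"ty":0,"tz":0,"spin":0},{"hand":0,"tx":0,"ty":0,"tz":0,"spin":0},{"hand":0,"tx":0,"ty":0,"tz":0,"spin":0},{"hand":0,"tx":0,"ty":0,"tz":0,"spin":0}]'
python3 -m creep '[{"hand":0,"tx":0,"ty":0,"tz":-0.015,"spin":0},{"hand":0,"tx":0,"ty":0,"tz":-0.025,"spin":0},{"hand":0,"tx":0,"ty":0,"tz":-0.035,"spin":0},{"hand":0,"tx":0,"ty":0,"tz":-0.03,"spin":0},{"hand":0,"tx":0,"ty":0,"tz":-0.01,"spin":0}]'
python3 - <<'E'
from h import *
delta((473.8,-108.4,170),-1.8)
E
```

```text
time: 3.78
tool_pos: [539.1, -261.2, 62.6]
tcp_rot: [-3.141, 0.0, 0.116]
contact_force: [0.3, 1.1, 0.4]
grip_width: 8.7
finger_force: 30.0
time: 4.4
tool_pos: [540.0, -261.9, 180.6]
tcp_rot: [3.138, -0.004, 0.116]
contact_force: [-0.3, -0.5, -0.6]
grip_width: 9.2
finger_force: 30.0
pose [ 540.  -261.9  180.6] [179.82  -0.2    6.66] t 4.4 -> {'tx': -47.9, 'ty': -160.2, 'tz': 10.6, 'spin': 8.5}
```

```bash
python3 -m creep '[{"hand":0,"tx":-0.012,"ty":-0.04,"tz":0,"spin":0},{"hand":0,"tx":-0.012,"ty":-0.04,"tz":0,"spin":0},{"hand":0,"tx":-0.012,"ty":-0.04,"tz":0,"spin":0},{"hand":0,"tx":-0.012,"ty":-0.04,"tz":0,"spin":0},{"hand":0,"tx":0,"ty":0,"tz":0,"spin":8.3}]'
python3 -m creep '[{"hand":0,"tx":0,"ty":0,"tz":0.008,"spin":0},{"hand":0,"tx":0,"ty":0,"tz":0,"spin":0}]'
python3 - <<'E'
from h import *
delta((473.8,-108.4,163),-1.6);print(get_obs()['joint_positions'].round(2))
c=cams.capture('wrist');im=c['color']
cv2.imwrite('pics/w4.png',cv2.resize(im[180:400,200:440],None,fx=2.5,fy=2.5)[:,:,::-1])
p=get_obs()['tool_pos'];print(proj(c,[(p[0],p[1],p[2]-50.8),(473.8,-108.4,92)]))
np.save('w4.npy',im)
E
```

```text
time: 5.03
tool_pos: [471.2, -105.4, 177.4]
tcp_rot: [-3.141, 0.002, -0.029]
contact_force: [0.6, -1.2, -0.8]
grip_width: 8.7
finger_force: 30.0
time: 5.28
tool_pos: [472.4, -108.1, 168.7]
tcp_rot: [-3.141, 0.002, -0.026]
contact_force: [-0.7, -0.2, -0.5]
grip_width: 8.6
finger_force: 30.0
pose [ 472.4 -108.1  168.7] [-1.7997e+02  1.1000e-01 -1.5100e+00] t 5.28 -> {'tx': 1.4, 'ty': 0.3, 'tz': 5.7, 'spin': 0.1}
[-0.38  0.34  1.74 -0.    1.06  1.21]
[[314.81646414 279.01109449]
 [315.2028955  259.38831889]]
```

View pics/w4.png

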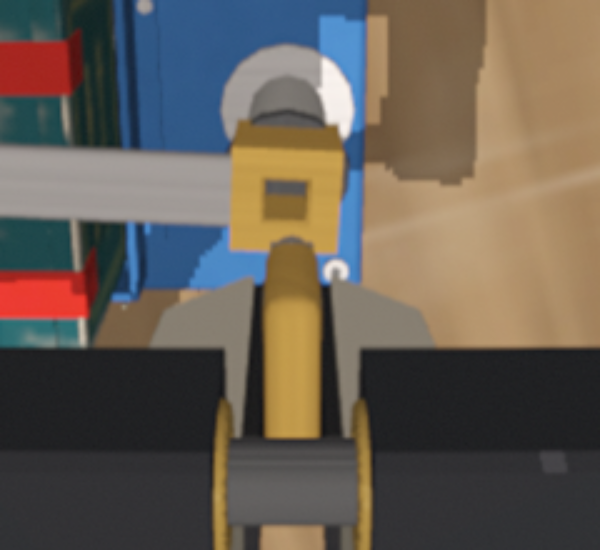

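The wrist view shows the socket centred at crop (286.5,200), which is pixel (314.6,260). The key is just nearer the camera, with its shank at crop x≈291, so it sits about 1 mm to the tool's +y side. I'll check that numerically.

```bash
python3 - <<'E'
from h import *
im=np.load('w4.npy');g=cv2.cvtColor(im,cv2.COLOR_RGB2GRAY)
for v in (274,276,278,282,300,320): print(v,im[v,302:332].astype(int).tolist() if v<279 else g[v,300:334].tolist())
print('sock',g[258,300:332].tolist(),g[264,300:332].tolist())
c=cams.capture('wrist');print(c['K'])
p=get_obs()['tool_pos']
print(proj(c,[(p[0]+a,p[1]+b,p[2]+z) for a,b,z in [(4.5,4.5,-50.8),(4.5,-4.5,-50.8),(18,4.5,9),(18,-4.5,9),(6.5,0,-17)]]))
# key tip in side and top views, drive colour
for n in('side','top'):
    s=cams.capture(n); u=proj(s,[(*p[:2],p[2]-50.8),(*p[:2],p[2]-31),(473.8,-108.4,92)]);print(n,u.round(1).tolist())
    x,y=u[0].astype(int);np.save(n+'4.npy',s['color'])
    if n=='side':
        for v in range(y-24,y+8,2): print(v,cv2.cvtColor(s['color'],cv2.COLOR_RGB2GRAY)[v,x-14:x+15].tolist())
E
```

```text
274 [[198, 159, 78], [197, 158, 78], [198, 158, 78], [198, 158, 77], [198, 158, 76], [198, 158, 78], [199, 159, 77], [200, 160, 78], [200, 160, 77], [199, 159, 78], [194, 155, 80], [181, 144, 81], [172, 138, 84], [164, 132, 86], [154, 125, 87], [157, 128, 88], [169, 135, 84], [175, 139, 82], [187, 150, 81], [197, 157, 78], [199, 159, 77], [199, 159, 77], [198, 159, 77], [198, 158, 77], [198, 158, 78], [197, 157, 78], [197, 157, 78], [197, 157, 77], [197, 157, 76], [197, 157, 76]]
276 [[197, 158, 76], [197, 158, 76], [197, 158, 77], [198, 158, 76], [199, 159, 76], [196, 156, 79], [181, 145, 83], [173, 139, 86], [169, 136, 85], [151, 124, 88], [122, 105, 89], [108, 96, 86], [104, 94, 87], [104, 96, 90], [108, 99, 92], [104, 96, 89], [102, 94, 86], [103, 93, 84], [117, 102, 85], [146, 120, 86], [169, 136, 84], [172, 139, 85], [178, 143, 85], [194, 155, 80], [199, 159, 77], [199, 158, 76], [198, 158, 77], [198, 158, 77], [198, 158, 77], [198, 158, 76]]
278 [[200, 160, 72], [200, 159, 73], [199, 159, 72], [200, 159, 73], [202, 160, 75], [192, 153, 80], [139, 116, 86], [114, 97, 78], [116,
[... 2940 characters left out ...]
3]
222 [62, 50, 48, 49, 53, 51, 49, 52, 50, 50, 54, 47, 93, 126, 124, 125, 125, 139, 110, 90, 69, 47, 47, 51, 83, 82, 83, 83, 83]
224 [64, 51, 51, 50, 52, 53, 51, 52, 49, 50, 56, 49, 95, 89, 96, 125, 124, 129, 73, 77, 48, 46, 47, 51, 83, 84, 84, 84, 86]
226 [59, 49, 49, 52, 49, 50, 49, 50, 50, 51, 56, 56, 92, 89, 83, 99, 100, 76, 91, 54, 44, 49, 47, 60, 85, 85, 84, 84, 84]
228 [76, 73, 76, 73, 73, 75, 73, 73, 72, 74, 79, 69, 92, 90, 87, 85, 94, 113, 72, 49, 53, 42, 44, 58, 81, 81, 81, 81, 81]
230 [206, 209, 209, 209, 208, 205, 204, 205, 225, 231, 236, 241, 229, 225, 217, 212, 210, 210, 211, 215, 218, 221, 220, 217, 215, 213, 214, 214, 212]
top [[327.9, 267.8], [328.3, 266.3], [327.3, 269.2]]
```

```bash
python3 - <<'E'
from h import *
im=np.load('w4.npy')
print([(v,im[v,314:320].mean(0).astype(int).tolist()) for v in list(range(271,281))+list(range(290,304))])
print('sock col',[(v,int(im[v,308:320].mean())) for v in range(246,276)])
c=cams.capture('wrist');p=get_obs()['tool_pos'];print(p)
for r,z in ((277,-17),(299.5,9),(300.5,9)): print(r,plane(c,[(316.4,r)],p[2]+z)[0]-[18,0])
print(plane(c,[(313.7,252),(313.7,268),(316.4,260)],92))
E
```

```text
[(271, [195, 156, 76]), (272, [196, 157, 76]), (273, [192, 153, 78]), (274, [165, 132, 85]), (275, [118, 103, 90]), (276, [104, 95, 88]), (277, [121, 99, 71]), (278, [131, 100, 51]), (279, [132, 100, 47]), (280, [131, 100, 48]), (290, [135, 103, 49]), (291, [134, 103, 49]), (292, [133, 102, 49]), (293, [132, 100, 48]), (294, [133, 102, 49]), (295, [135, 103, 49]), (296, [136, 105, 50]), (297, [140, 108, 52]), (298, [149, 116, 56]), (299, [162, 126, 61]), (300, [174, 136, 65]), (301, [183, 145, 70]), (302, [189, 150, 73]), (303, [191, 151, 74])]
sock col [(246, 144), (247, 141), (248, 141), (249, 141), (250, 137), (251, 123), (252, 102), (253, 87), (254, 85), (255, 86), (256, 86), (257, 90), (258, 94), (259, 95), (260, 95), (261, 95), (262, 95), (263, 95), (264, 95), (265, 94), (266, 94), (267, 103), (268, 124), (269, 136), (270, 140), (271, 142), (272, 143), (273, 143), (274, 135), (275, 119)]
[ 473.01534707 -108.30272055  169.65429271]
277 [ 470.83293379 -109.81055087]
299.5 [ 472.88353747 -109.85927315]
300.5 [ 472.47029914 -109.84736259]
[[ 478.82920847 -107.95568585]
 [ 468.69454755 -107.64174842]
 [ 473.75036475 -109.40004872]]
```

The key needs to shift about 1.5 mm along tool x and -1.6 mm along tool y. Then I'll lower it gently.

```bash
python3 -m creep '[{"hand":0,"tx":0.0015,"ty":-0.0016,"tz":0,"spin":0},{"hand":0,"tx":0,"ty":0,"tz":0.012,"spin":0},{"hand":0,"tx":0,"ty":0,"tz":0.01,"spin":0},{"hand":0,"tx":0,"ty":0,"tz":0.002,"spin":0},{"hand":0,"tx":0,"ty":0,"tz":0,"spin":0}]'
python3 -m creep '[{"hand":0,"tx":0,"ty":0,"tz":0.003,"spin":0},{"hand":0,"tx":0,"ty":0,"tz":0.003,"spin":0},{"hand":0,"tx":0,"ty":0,"tz":0,"spin":0}]'
```

```text
time: 6.15
tool_pos: [474.4, -106.4, 145.4]
tcp_rot: [-3.141, 0.001, -0.029]
contact_force: [0.5, -1.1, -0.5]
grip_width: 8.9
finger_force: 30.0
time: 6.52
tool_pos: [474.3, -106.4, 139.5]
tcp_rot: [-3.142, 0.0, -0.029]
contact_force: [0.6, 0.6, -0.5]
grip_width: 8.4
finger_force: 30.0
```

```bash
python3 -m creep '[{"hand":0,"tx":0,"ty":0,"tz":0.003,"spin":0},{"hand":0,"tx":0,"ty":0,"tz":0.004,"spin":0},{"hand":0,"tx":0,"ty":0,"tz":0,"spin":0}]'
python3 -m creep '[{"hand":0,"tx":0,"ty":0,"tz":0.004,"spin":0},{"hand":0,"tx":0,"ty":0,"tz":0.004,"spin":0},{"hand":0,"tx":0,"ty":0,"tz":0,"spin":0}]'
```

```text
time: 6.9
tool_pos: [474.2, -106.3, 132.3]
tcp_rot: [-3.141, 0.001, -0.029]
contact_force: [0.5, 0.3, -0.7]
grip_width: 9.0
finger_force: 30.0
time: 7.28
tool_pos: [474.3, -106.3, 124.3]
tcp_rot: [-3.141, 0.001, -0.029]
contact_force: [1.5, -0.5, -0.3]
grip_width: 8.9
finger_force: 30.0
```

```bash
python3 -m creep '[{"hand":0,"tx":0,"ty":0,"tz":0.002,"spin":0},{"hand":0,"tx":0,"ty":0,"tz":0,"spin":0}]'
python3 -m creep '[{"hand":0,"tx":0,"ty":0,"tz":0.001,"spin":0},{"hand":0,"tx":0,"ty":0,"tz":0,"spin":0}]'
```

```text
time: 7.52
tool_pos: [474.5, -106.5, 122.7]
tcp_rot: [3.141, -0.0, -0.029]
contact_force: [-0.5, -0.4, -0.6]
grip_width: 8.8
finger_force: 30.0
time: 7.78
tool_pos: [474.6, -106.5, 122.4]
tcp_rot: [3.141, -0.001, -0.029]
contact_force: [-2.5, 0.1, 6.8]
grip_width: 8.9
finger_force: 30.0
```

The key is seated, with 6.8 N against the collar. Now I'll turn it clockwise.

```bash
python3 -m creep '[{"hand":0,"tx":0,"ty":0,"tz":0,"spin":4},{"hand":0,"tx":0,"ty":0,"tz":0,"spin":7},{"hand":0,"tx":0,"ty":0,"tz":0,"spin":7},{"hand":0,"tx":0,"ty":0,"tz":0,"spin":7},{"hand":0,"tx":0,"ty":0,"tz":0,"spin":4}]'
python3 - <<'E'
from h import *
o=get_obs();print(o['moment'],o['tool_pos'],o['contact_force'])
E
```

```text
time: 8.4
tool_pos: [474.1, -106.8, 122.5]
tcp_rot: [3.141, -0.0, -0.537]
contact_force: [-3.7, -1.8, 7.0]
grip_width: 8.8
finger_force: 30.0
[-0.18322355  0.80800962  0.16121442] [ 474.13358742 -106.81921673  122.46004443] [-3.68300288 -1.78658223  7.03568417]
```

```bash
python3 -m creep '[{"hand":0,"tx":0,"ty":0,"tz":0,"spin":7},{"hand":0,"tx":0,"ty":0,"tz":0,"spin":7},{"hand":0,"tx":0,"ty":0,"tz":0,"spin":7},{"hand":0,"tx":0,"ty":0,"tz":0,"spin":7},{"hand":0,"tx":0,"ty":0,"tz":0,"spin":7}]'
python3 -m creep '[{"hand":0,"tx":0,"ty":0,"tz":0,"spin":6},{"hand":0,"tx":0,"ty":0,"tz":0,"spin":5},{"hand":0,"tx":0,"ty":0,"tz":0,"spin":3},{"hand":0,"tx":0,"ty":0,"tz":0,"spin":1},{"hand":0,"tx":0,"ty":0,"tz":0,"spin":0}]'
python3 - <<'E'
from h import *
o=get_obs();print(o['moment'],o['tool_pos'],o['contact_force'],np.degrees(o['tcp_rot']))
E
```

```text
time: 9.02
tool_pos: [473.9, -107.0, 122.4]
tcp_rot: [3.14, -0.001, -1.149]
contact_force: [-4.1, -2.6, 7.7]
grip_width: 9.1
finger_force: 30.0
time: 9.65
tool_pos: [473.7, -107.0, 122.4]
tcp_rot: [3.14, -0.001, -1.407]
contact_force: [-5.7, -2.1, 8.5]
grip_width: 8.6
finger_force: 30.0
[-0.33325762  1.17655821  0.0922561 ] [ 473.7106789  -107.00988466  122.43327965] [-5.70950583 -2.11890075  8.4972907 ] [ 1.79916903e+02 -6.23230564e-02 -8.06178160e+01]
```

```bash
for i in 1; do python3 -m creep '[{"hand":0,"tx":0,"ty":0,"tz":0,"spin":3},{"hand":0,"tx":0,"ty":0,"tz":0,"spin":0}]';done
python3 -c "
from h import *
o=get_obs();print(o['moment'],np.degrees(o['tcp_rot']))"
python3 -m creep '[{"hand":0,"tx":0,"ty":0,"tz":0,"spin":3},{"hand":0,"tx":0,"ty":0,"tz":0,"spin":0}]'
python3 -c "
from h import *
o=get_obs();print(o['moment'],np.degrees(o['tcp_rot']))"
```

```text
time: 9.9
tool_pos: [473.7, -107.0, 122.4]
tcp_rot: [3.14, -0.001, -1.46]
contact_force: [-6.2, -2.7, 8.2]
grip_width: 9.0
finger_force: 30.0
[-0.33377193  1.06736756  0.04194881] [ 1.79918540e+02 -6.41405032e-02 -8.36441294e+01]
time: 10.15
tool_pos: [473.7, -107.0, 122.4]
tcp_rot: [3.14, -0.001, -1.512]
contact_force: [-6.0, -3.1, 7.6]
grip_width: 9.0
finger_force: 30.0
[-0.33298869  1.09139248 -0.00169253] [ 1.79918651e+02 -6.96040862e-02 -8.66437816e+01]
```

```bash
cat >> h.py <<'E'
def bar():
    c=cams.capture('top');h=cv2.cvtColor(c['color'],cv2.COLOR_RGB2HSV)
    a=cv2.inRange(h,(0,0,140),(180,50,255))
    L=np.array([473,-107])
    best=[]
    for th in np.radians(np.arange(-20,120,.5)):  # angle clockwise from +y
        d=np.array([np.sin(th),np.cos(th)]);p=[(*(L+d*s),88) for s in range(60,232,3)]
        u=proj(c,p).round().astype(int);ok=(u[:,0]>=0)&(u[:,0]<640)&(u[:,1]>=0)&(u[:,1]<480);u=u[ok]
        best.append((a[u[:,1],u[:,0]].mean()/255,round(float(np.degrees(th)),1)))
    m=max(best)[0];print('bar',m,[b[1] for b in best if b[0]>m-.08])
E
python3 -c "
from h import *
bar()"
```

```text
bar 0.9827586206896551 [72.5, 73.0, 73.5, 74.0, 74.5, 75.0, 75.5, 76.0, 76.5]
```

The bar sits at about 74.5° and its stop is at about 81.6°. The lag is play in the socket, so I'll turn further.

```bash
python3 -m creep '[{"hand":0,"tx":0,"ty":0,"tz":0,"spin":4},{"hand":0,"tx":0,"ty":0,"tz":0,"spin":3},{"hand":0,"tx":0,"ty":0,"tz":0,"spin":0}]'
python3 -c "
from h import *
bar();o=get_obs();print(o['moment'],np.degrees(o['tcp_rot']),o['joint_positions'][5])"
python3 -m creep '[{"hand":0,"tx":0,"ty":0,"tz":0,"spin":3},{"hand":0,"tx":0,"ty":0,"tz":0,"spin":2},{"hand":0,"tx":0,"ty":0,"tz":0,"spin":0}]'
python3 -c "
from h import *
bar();o=get_obs();print(o['moment'],np.degrees(o['tcp_rot']),o['joint_positions'][5])"
```

```text
time: 10.58
tool_pos: [473.6, -107.0, 122.4]
tcp_rot: [3.14, -0.001, -1.634]
contact_force: [-5.9, -2.7, 9.5]
grip_width: 8.8
finger_force: 30.0
bar 1.0 [79.5, 80.0, 80.5, 81.0, 82.5, 83.0, 83.5]
[-0.31420549  1.12240973  0.09427823] [ 1.79921990e+02 -7.85628506e-02 -9.36167454e+01] 2.8268873380071686
time: 11.0
tool_pos: [473.6, -106.9, 122.4]
tcp_rot: [3.14, -0.001, -1.721]
contact_force: [-6.4, -2.0, 7.9]
grip_width: 8.6
finger_force: 30.0
bar 1.0 [80.0, 80.5, 81.0, 81.5, 82.5, 83.0, 83.5, 84.0]
[-0.24736121  1.10923291  0.25443285] [ 1.79925146e+02 -8.33542562e-02 -9.85904631e+01] 2.9138030102627237
```

```bash
python3 -m creep '[{"hand":0,"tx":0,"ty":0,"tz":0,"spin":3},{"hand":0,"tx":0,"ty":0,"tz":0,"spin":0}]'
python3 -c "
from h import *
bar();o=get_obs();print(o['moment'],np.degrees(o['tcp_rot']))"
python3 -m creep '[{"hand":0.5,"tx":0,"ty":0,"tz":0,"spin":0},{"hand":0.5,"tx":0,"ty":0,"tz":0,"spin":0},{"hand":0.5,"tx":0,"ty":0,"tz":0,"spin":0},{"hand":0.5,"tx":0,"ty":0,"tz":-0.01,"spin":0},{"hand":0.6,"tx":0,"ty":0,"tz":-0.03,"spin":0}]'
python3 -m creep '[{"hand":0.6,"tx":0,"ty":0,"tz":-0.04,"spin":0},{"hand":0.6,"tx":0,"ty":0,"tz":-0.01,"spin":0},{"hand":0.6,"tx":0,"ty":0,"tz":0,"spin":-10},{"hand":0.6,"tx":0,"ty":0,"tz":0,"spin":-10},{"hand":0.6,"tx":0,"ty":0,"tz":0,"spin":-10}]'
python3 -m creep '[{"hand":0.6,"tx":0,"ty":0,"tz":0,"spin":-10},{"hand":0.6,"tx":0,"ty":0,"tz":0,"spin":-10},{"hand":0.6,"tx":0,"ty":0,"tz":0,"spin":-10},{"hand":0.6,"tx":0,"ty":0,"tz":0,"spin":-10},{"hand":0.6,"tx":0,"ty":0,"tz":0,"spin":-10}]'
python3 -m creep '[{"hand":0.6,"tx":0,"ty":0,"tz":0,"spin":-10},{"hand":0.6,"tx":0,"ty":0,"tz":0,"spin":-10},{"hand":0.6,"tx":0,"ty":0,"tz":0,"spin":0}]'
python3 - <<'E'
from h import *
bar()
c=cams.capture('top');im=c['color'];np.save('top5.npy',im);h=cv2.cvtColor(im,cv2.COLOR_RGB2HSV)
r=cv2.inRange(h,(0,150,120),(8,255,255))|cv2.inRange(h,(172,150,120),(180,255,255))
r[:230]=0;r[310:]=0;r[:,:190]=0;r[:,345:]=0
n,l,st,ct=cv2.connectedComponentsWithStats(r)
for i in range(1,n):
    if st[i,4]>20: print(st[i].tolist(),ct[i].round(1),plane(c,[ct[i]],80).round(1))
delta((473,-107,170),-1.5);print(get_obs()['joint_positions'].round(2))
E
```

```text
time: 11.3
tool_pos: [473.6, -106.9, 122.4]
tcp_rot: [3.14, -0.002, -1.773]
contact_force: [-5.9, -2.0, 9.5]
grip_width: 8.6
finger_force: 30.0
bar 1.0 [80.0, 80.5, 81.0, 82.5, 83.0, 83.5, 84.0]
[-0.27989893  1.12754373  0.27790688] [ 1.79925741e+02 -8.87530562e-02 -1.01587697e+02]
time: 11.98
tool_pos: [473.7, -106.1, 161.5]
tcp_rot: [3.139, 0.0, -1.774]
contact_force: [0.4, 0.1, -0.1]
grip_width: 51.4
finger_force: 0.0
time: 12.6
tool_pos: [474.1, -106.2, 211.3]
tcp_rot: [3.141, 0.001, -1.245]
contact_force: [0.0, 0.9, 0.4]
grip_width: 55.4
finger_force: 0.0
time: 13.22
tool_pos: [474.1, -106.3, 211.2]
tcp_rot: [3.142, 0.001, -0.372]
contact_force: [-1.1, 0.9, 0.5]
grip_width: 55.1
finger_force: 0.0
time: 13.6
tool_pos: [474.1, -106.3, 211.3]
tcp_rot: [-3.141, 0.001, -0.03]
contact_force: [0.1, 0.2, -0.3]
grip_width: 54.9
finger_force: 0.0
bar 1.0 [69.5, 70.0, 70.5, 71.0, 71.5, 72.0, 72.5, 73.0, 73.5, 74.5, 75.0, 75.5, 76.0, 76.5, 77.0, 77.5, 78.0, 78.5, 79.0, 79.5, 80.0, 80.5, 81.0, 81.5, 82.0, 82.5, 83.0, 83.5, 84.0, 84.5, 85.0, 85.5, 86.0, 86.5, 87.0, 87.5, 88.0, 88.5, 89.0, 89.5, 90.0, 90.5, 91.0, 91.5, 92.0, 92.5, 93.0, 93.5, 94.0, 95.0]
[198, 245, 16, 8, 99] [205.7 248.3] [[508.9 115.1]]
[195, 278, 16, 7, 107] [202.8 281. ] [[448.7 116.4]]
[282, 282, 16, 8, 107] [289.7 285.1] [[445.  -41.3]]
pose [ 474.3 -106.4  211.4] [-1.7999e+02  3.0000e-02 -1.8500e+00] t 13.7 -> {'tx': -1.3, 'ty': 0.7, 'tz': 41.4, 'spin': -0.4}
[-0.38  0.3   1.67 -0.    1.17  1.22]
```

The camera's bar check is now blocked by the hand, so I'll recheck it later. I'll start with tin 1, which is farthest from the key and has the clearest access.

```bash
python3 -m creep '[{"hand":0.7,"tx":0,"ty":-0.045,"tz":0,"spin":0},{"hand":0.7,"tx":0,"ty":-0.045,"tz":0,"spin":0},{"hand":0.7,"tx":0,"ty":-0.045,"tz":0,"spin":0},{"hand":0.7,"tx":0,"ty":-0.045,"tz":0,"spin":0},{"hand":0.7,"tx":0,"ty":-0.045,"tz":0,"spin":0}]'
python3 -m creep '[{"hand":0.7,"tx":0,"ty":0,"tz":0.02,"spin":0},{"hand":0.7,"tx":0,"ty":0,"tz":0,"spin":0}]'
python3 - <<'E'
from h import *
delta((479.5,118.2,55),-1.5)
c=cams.capture('wrist');im=c['color'];h=cv2.cvtColor(im,cv2.COLOR_RGB2HSV);np.save('w6.npy',im)
r=cv2.inRange(h,(0,150,100),(8,255,255))|cv2.inRange(h,(172,150,100),(180,255,255));r[340:]=0
g=cv2.inRange(h,(70,80,20),(98,255,140));g[340:]=0
for m in(r,g):
  n,l,st,ct=cv2.connectedComponentsWithStats(m)
  for i in range(1,n):
    if st[i,4]>150: print(st[i].tolist(),ct[i].round(1),plane(c,[ct[i]],80).round(1))
print(proj(c,[(479.5,118.2,80),(509.5,118.9,80)]))
bar()
E
```

```text
time: 14.32
tool_pos: [480.8, 119.9, 211.7]
tcp_rot: [3.141, -0.0, -0.032]
contact_force: [0.9, 0.2, 0.2]
grip_width: 64.3
finger_force: 0.0
time: 14.58
tool_pos: [479.9, 118.8, 190.5]
tcp_rot: [3.141, 0.003, -0.03]
contact_force: [-0.1, -0.4, 0.6]
grip_width: 64.2
finger_force: 0.0
pose [479.9 118.8 190.5] [179.97   0.19  -1.7 ] t 14.57 -> {'tx': -0.3, 'ty': 0.7, 'tz': 135.5, 'spin': -0.2}
[297, 191, 42, 21, 821] [317.8 201.2] [[508.6 116. ]]
[418, 191, 43, 20, 815] [439.1 200.2] [[507.   36.8]]
[534, 192, 44, 20, 771] [555. 201.] [[504.5 -41.6]]
[84, 234, 105, 85, 3871] [133.1 276.7] [[459.  246.9]]
[411, 275, 41, 18, 669] [431.1 284.1] [[447.2  38.4]]
[299, 277, 39, 18, 652] [317.8 285.8] [[448.5 117.7]]
[520, 276, 41, 17, 631] [539.7 283.7] [[444.6 -39.9]]
[396, 163, 64, 123, 1589] [418.7 206.1] [[503.4  50. ]]
[489, 164, 89, 123, 2435] [520.4 211.5] [[497.9 -18.7]]
[298, 168, 40, 23, 541] [321.1 178.4] [[523.3 113.4]]
[303, 213, 33, 63, 1403] [321.2 247.4] [[476.8 114.6]]
[417, 212, 37, 63, 1383] [437.7 246.5] [[474.9  35.6]]
[526, 213, 42, 62, 1302] [548.7 247. ] [[472.2 -42.2]]
[520, 294, 32, 13, 250] [533.4 298.7] [[432.9 -37.1]]
[303, 296, 31, 13, 272] [315.2 300.8] [[437.  119.9]]
[[315.74983558 243.70226629]
 [313.25144859 199.94074221]]
bar 1.0 [79.5, 80.0, 80.5, 81.0, 81.5, 82.0, 82.5, 83.0, 83.5, 84.0]
```

```bash
python3 -m creep '[{"hand":0.7,"tx":0,"ty":0.0005,"tz":0.04,"spin":0},{"hand":0.7,"tx":0,"ty":0,"tz":0.04,"spin":0},{"hand":0.7,"tx":0,"ty":0,"tz":0.035,"spin":0},{"hand":0.7,"tx":0,"ty":0,"tz":0.02,"spin":0},{"hand":0,"tx":0,"ty":0,"tz":0,"spin":0}]'
python3 -m creep '[{"hand":0,"tx":0,"ty":0,"tz":0,"spin":0},{"hand":0,"tx":0,"ty":0,"tz":0,"spin":0},{"hand":0,"tx":0,"ty":0,"tz":0,"spin":0},{"hand":0,"tx":0,"ty":0,"tz":0,"spin":0}]'
python3 -c "
from h import *
o=get_obs();print(o['tool_pos'],np.degrees(o['tcp_rot']),o['moment'],o['contact_force'])"
```

```text
time: 15.3
tool_pos: [480.6, 117.3, 56.1]
tcp_rot: [3.141, 0.002, -0.031]
contact_force: [-0.0, -0.1, 0.2]
grip_width: 58.3
finger_force: 0.0
time: 15.8
tool_pos: [481.3, 118.0, 57.4]
tcp_rot: [3.142, -0.001, -0.029]
contact_force: [-1.7, -1.4, 4.9]
grip_width: 25.4
finger_force: 30.0
[481.26638093 117.97296941  57.3807441 ] [ 1.79996817e+02 -7.21022144e-02 -1.63891380e+00] [-0.08302734  0.12504576  0.00758435] [-1.72839697 -1.41076737  4.93847716]
```

```bash
cat >> h.py <<'E'
def mom(n=5):
    M=[]
    for i in range(n): 
        cams.capture('side');o=get_obs();y=o['tcp_rot'][2];m=o['moment'];f=o['contact_force'];M.append((m[0]*np.sin(y)-m[1]*np.cos(y),m[0]*np.cos(y)+m[1]*np.sin(y),f[2]))
    M=np.array(M);print('tool-y moment',M[:,0].mean().round(4),'sd',M[:,0].std().round(4),'x',M[:,1].mean().round(4),'Fz',M[:,2].mean().round(2),'t',o['time'],o['tool_pos'].round(1),'grip',o['grip_width'])
E
python3 -m creep '[{"hand":0,"tx":0,"ty":0,"tz":-0.01,"spin":0},{"hand":0,"tx":0,"ty":0,"tz":-0.03,"spin":0},{"hand":0,"tx":0,"ty":0,"tz":-0.04,"spin":0},{"hand":0,"tx":0,"ty":0,"tz":-0.02,"spin":0},{"hand":0,"tx":0,"ty":0,"tz":0,"spin":0}]'
python3 -c "
from h import *
mom()"
python3 -m creep '[{"hand":0,"tx":0.06,"ty":0,"tz":0,"spin":0},{"hand":0,"tx":-0.06,"ty":0,"tz":0,"spin":0},{"hand":0,"tx":0.06,"ty":0,"tz":0,"spin":0},{"hand":0,"tx":0,"ty":0,"tz":0,"spin":0},{"hand":0,"tx":0,"ty":0,"tz":0,"spin":0}]'
python3 -c "
from h import *
mom()"
python3 -m creep '[{"hand":0,"tx":-0.06,"ty":0,"tz":0,"spin":0},{"hand":0,"tx":0.06,"ty":0,"tz":0,"spin":0},{"hand":0,"tx":-0.06,"ty":0,"tz":0,"spin":0},{"hand":0,"tx":0,"ty":0,"tz":0,"spin":0},{"hand":0,"tx":0,"ty":0,"tz":0,"spin":0}]'
python3 -c "
from h import *
mom()"
```

```text
time: 16.42
tool_pos: [481.5, 118.1, 158.1]
tcp_rot: [-3.141, -0.003, -0.029]
contact_force: [1.4, -0.4, -2.8]
grip_width: 26.1
finger_force: 30.0
tool-y moment -0.0292 sd 0.0086 x 0.0465 Fz -3.92 t 16.675 [480.1 117.9 155.5] grip 25.691702008657447
time: 17.3
tool_pos: [540.6, 116.2, 155.6]
tcp_rot: [3.141, 0.002, -0.029]
contact_force: [-0.2, -0.4, -3.2]
grip_width: 25.9
finger_force: 30.0
tool-y moment -0.0263 sd 0.0251 x 0.0451 Fz -3.48 t 17.55 [540.8 116.4 156.9] grip 25.904706779329857
time: 18.18
tool_pos: [481.3, 118.1, 157.3]
tcp_rot: [-3.142, -0.002, -0.028]
contact_force: [0.6, 0.7, -3.0]
grip_width: 26.0
finger_force: 30.0
tool-y moment -0.0152 sd 0.0357 x 0.0575 Fz -3.18 t 18.425 [481.6 118.  157.4] grip 25.706774875196782
```

```bash
python3 -m creep '[{"hand":0,"tx":0.0625,"ty":0,"tz":0,"spin":0},{"hand":0,"tx":0,"ty":0,"tz":0,"spin":0},{"hand":0,"tx":0,"ty":0,"tz":0,"spin":0},{"hand":0,"tx":0,"ty":0,"tz":0,"spin":0}]'
python3 -c "
from h import *
mom(8)"
python3 -m creep '[{"hand":0,"tx":-0.0625,"ty":0,"tz":0,"spin":0},{"hand":0,"tx":0,"ty":0,"tz":0,"spin":0},{"hand":0,"tx":0,"ty":0,"tz":0,"spin":0},{"hand":0,"tx":0,"ty":0,"tz":0,"spin":0}]'
python3 -c "
from h import *
mom(8);delta((481.3,118.0,57.4),-1.6)"
```

```text
time: 18.92
tool_pos: [542.7, 116.3, 156.8]
tcp_rot: [3.141, 0.0, -0.028]
contact_force: [0.7, 0.7, -3.4]
grip_width: 26.1
finger_force: 30.0
tool-y moment -0.0145 sd 0.0324 x 0.0292 Fz -3.42 t 19.325 [543.3 116.2 156.8] grip 25.842327243865014
time: 19.82
tool_pos: [482.3, 118.0, 157.3]
tcp_rot: [-3.141, -0.002, -0.029]
contact_force: [0.5, -0.2, -3.2]
grip_width: 26.1
finger_force: 30.0
tool-y moment -0.0192 sd 0.0335 x 0.0357 Fz -3.11 t 20.225 [481.  117.9 156.6] grip 25.691909707938578
pose [481.  117.9 156.6] [179.99   0.    -1.65] t 20.23 -> {'tx': 0.3, 'ty': -0.1, 'tz': 99.2, 'spin': -0.0}
```

No moment shift, so tin 1 is quiet. I'll put it back.

```bash
python3 -m creep '[{"hand":0,"tx":0,"ty":0,"tz":0.04,"spin":0},{"hand":0,"tx":0,"ty":0,"tz":0.03,"spin":0},{"hand":0,"tx":0,"ty":0,"tz":0.015,"spin":0},{"hand":0,"tx":0,"ty":0,"tz":0.01,"spin":0},{"hand":0,"tx":0,"ty":0,"tz":0.004,"spin":0}]'
python3 -m creep '[{"hand":0,"tx":0,"ty":0,"tz":0.001,"spin":0},{"hand":0,"tx":0,"ty":0,"tz":0.001,"spin":0},{"hand":0,"tx":0,"ty":0,"tz":0,"spin":0}]'
```

```text
time: 20.85
tool_pos: [481.3, 118.0, 57.8]
tcp_rot: [3.142, -0.001, -0.029]
contact_force: [3.0, -0.3, 7.2]
grip_width: 26.0
finger_force: 30.0
time: 21.22
tool_pos: [481.9, 118.0, 57.4]
tcp_rot: [-3.141, -0.003, -0.029]
contact_force: [-1.9, -1.2, 7.7]
grip_width: 26.0
finger_force: 30.0
```

```bash
python3 -m creep '[{"hand":0.7,"tx":0,"ty":0,"tz":0,"spin":0},{"hand":0.7,"tx":0,"ty":0,"tz":0,"spin":0},{"hand":0.7,"tx":0,"ty":0,"tz":-0.01,"spin":0},{"hand":0.7,"tx":0,"ty":0,"tz":-0.03,"spin":0},{"hand":0.7,"tx":0,"ty":0,"tz":-0.04,"spin":0}]'
python3 -m creep '[{"hand":0.7,"tx":0,"ty":0.03,"tz":-0.02,"spin":0},{"hand":0.7,"tx":0,"ty":0.03,"tz":0,"spin":0},{"hand":0.7,"tx":0,"ty":0.02,"tz":0,"spin":0},{"hand":0.7,"tx":0,"ty":0,"tz":0,"spin":0}]'
python3 - <<'E'
from h import *
delta((478,38.2,55.5),-1.6)
c=cams.capture('wrist');im=c['color'];h=cv2.cvtColor(im,cv2.COLOR_RGB2HSV)
r=cv2.inRange(h,(0,150,100),(8,255,255))|cv2.inRange(h,(172,150,100),(180,255,255));r[340:]=0
n,l,st,ct=cv2.connectedComponentsWithStats(r)
for i in range(1,n):
    if st[i,4]>150: print(st[i].tolist(),ct[i].round(1),plane(c,[ct[i]],80).round(1))
E
```

```text
time: 21.85
tool_pos: [480.4, 117.9, 136.5]
tcp_rot: [3.141, 0.002, -0.029]
contact_force: [0.1, -1.0, -0.5]
grip_width: 63.8
finger_force: 0.0
time: 22.35
tool_pos: [478.8, 37.1, 156.3]
tcp_rot: [3.141, -0.001, -0.031]
contact_force: [-0.1, 0.3, -0.6]
grip_width: 64.1
finger_force: 0.0
pose [478.8  37.1 156.3] [ 1.7999e+02 -5.0000e-02 -1.7700e+00] t 22.35 -> {'tx': -0.8, 'ty': -1.1, 'tz': 100.8, 'spin': -0.2}
[151, 205, 50, 22, 1050] [176.2 215.4] [[509.7 115.4]]
[291, 204, 48, 23, 1058] [314.5 215.5] [[507.1  36.2]]
[427, 205, 50, 23, 1045] [451.6 215.7] [[504.6 -42.2]]
[0, 249, 79, 90, 3119] [ 36.9 289. ] [[465.8 211.2]]
[164, 299, 39, 21, 554] [179.2 308.1] [[450.8 122. ]]
[293, 300, 45, 20, 846] [315.3 309.9] [[447.2  37.7]]
[431, 300, 34, 20, 452] [451.7 308.4] [[445.3 -46.9]]
```

```bash
python3 -m creep '[{"hand":0.7,"tx":0,"ty":-0.001,"tz":0.03,"spin":0},{"hand":0.7,"tx":0,"ty":0,"tz":0.04,"spin":0},{"hand":0.7,"tx":0,"ty":0,"tz":0.03,"spin":0},{"hand":0,"tx":0,"ty":0,"tz":0,"spin":0},{"hand":0,"tx":0,"ty":0,"tz":0,"spin":0}]'
python3 -m creep '[{"hand":0,"tx":0,"ty":0,"tz":0,"spin":0},{"hand":0,"tx":0,"ty":0,"tz":0,"spin":0},{"hand":0,"tx":0,"ty":0,"tz":0,"spin":0},{"hand":0,"tx":0,"ty":0,"tz":0,"spin":0}]'
python3 -m creep '[{"hand":0,"tx":0,"ty":0,"tz":-0.01,"spin":0},{"hand":0,"tx":0,"ty":0,"tz":-0.03,"spin":0},{"hand":0,"tx":0,"ty":0,"tz":-0.04,"spin":0},{"hand":0,"tx":0,"ty":0,"tz":-0.02,"spin":0},{"hand":0,"tx":0,"ty":0,"tz":0,"spin":0}]'
python3 -c "
from h import *
mom(3)"
python3 -m creep '[{"hand":0,"tx":0.06,"ty":0,"tz":0,"spin":0},{"hand":0,"tx":-0.06,"ty":0,"tz":0,"spin":0},{"hand":0,"tx":0.06,"ty":0,"tz":0,"spin":0},{"hand":0,"tx":0,"ty":0,"tz":0,"spin":0},{"hand":0,"tx":0,"ty":0,"tz":0,"spin":0}]'
python3 -c "
from h import *
mom(7)"
python3 -m creep '[{"hand":0,"tx":-0.06,"ty":0,"tz":0,"spin":0},{"hand":0,"tx":0.06,"ty":0,"tz":0,"spin":0},{"hand":0,"tx":-0.06,"ty":0,"tz":0,"spin":0},{"hand":0,"tx":0,"ty":0,"tz":0,"spin":0},{"hand":0,"tx":0,"ty":0,"tz":0,"spin":0}]'
python3 -c "
from h import *
mom(7)"
```

```text
time: 23.02
tool_pos: [479.4, 39.5, 56.7]
tcp_rot: [3.142, -0.001, -0.028]
contact_force: [-0.2, -0.1, -0.6]
grip_width: 48.8
finger_force: 0.0
time: 23.52
tool_pos: [479.2, 39.0, 56.6]
tcp_rot: [3.142, -0.002, -0.029]
contact_force: [-1.4, 1.0, 6.9]
grip_width: 26.0
finger_force: 30.0
time: 24.15
tool_pos: [479.3, 39.0, 157.1]
tcp_rot: [3.141, -0.003, -0.029]
contact_force: [-1.2, 0.3, -3.7]
grip_width: 26.2
finger_force: 30.0
tool-y moment -0.0225 sd 0.0437 x 0.0039 Fz -3.45 t 24.3 [477.8  39.1 154.6] grip 25.779092430609538
time: 24.92
tool_pos: [537.9, 37.3, 154.1]
tcp_rot: [-3.142, 0.003, -0.029]
contact_force: [0.0, 0.2, -2.7]
grip_width: 26.1
finger_force: 30.0
tool-y moment -0.0539 sd 0.0296 x 0.0342 Fz -3.28 t 25.275 [538.5  37.3 155.9] grip 25.66043852381718
time: 25.9
tool_pos: [478.7, 39.1, 156.0]
tcp_rot: [3.142, -0.001, -0.029]
contact_force: [1.7, 0.2, -3.1]
grip_width: 25.9
finger_force: 30.0
tool-y moment -0.0104 sd 0.0231 x 0.0146 Fz -2.79 t 26.25 [479.  39. 156.] grip 25.858420678150395
```

The result is ambiguous (0.043), so I'll repeat with more samples.

```bash
python3 -m creep '[{"hand":0,"tx":0.0625,"ty":0,"tz":0,"spin":0},{"hand":0,"tx":0,"ty":0,"tz":0,"spin":0},{"hand":0,"tx":0,"ty":0,"tz":0,"spin":0},{"hand":0,"tx":0,"ty":0,"tz":0,"spin":0}]'
python3 -c "
from h import *
mom(15)"
python3 -m creep '[{"hand":0,"tx":-0.0625,"ty":0,"tz":0,"spin":0},{"hand":0,"tx":0,"ty":0,"tz":0,"spin":0},{"hand":0,"tx":0,"ty":0,"tz":0,"spin":0},{"hand":0,"tx":0,"ty":0,"tz":0,"spin":0}]'
python3 -c "
from h import *
mom(15)"
```

```text
time: 26.75
tool_pos: [540.2, 37.3, 155.7]
tcp_rot: [3.142, 0.001, -0.029]
contact_force: [-0.7, 0.2, -2.2]
grip_width: 25.7
finger_force: 30.0
tool-y moment -0.0563 sd 0.0244 x 0.0303 Fz -2.84 t 27.5 [541.1  37.2 155.7] grip 26.029143320499227
time: 28.0
tool_pos: [480.2, 38.9, 156.3]
tcp_rot: [3.141, -0.003, -0.029]
contact_force: [-0.3, 1.0, -2.4]
grip_width: 25.8
finger_force: 30.0
tool-y moment 0.0022 sd 0.0386 x 0.0336 Fz -3.11 t 28.75 [478.6  39.  155.7] grip 25.97110604764075
```

```bash
python3 -m creep '[{"hand":0,"tx":-0.0625,"ty":0,"tz":0,"spin":0},{"hand":0,"tx":0.0625,"ty":0,"tz":0,"spin":0},{"hand":0,"tx":0,"ty":0,"tz":0,"spin":0},{"hand":0,"tx":0,"ty":0,"tz":0,"spin":0},{"hand":0,"tx":0,"ty":0,"tz":0,"spin":0}]'
python3 -c "
from h import *
mom(20)"
python3 -m creep '[{"hand":0,"tx":0.0625,"ty":0,"tz":0,"spin":0},{"hand":0,"tx":-0.0625,"ty":0,"tz":0,"spin":0},{"hand":0,"tx":0,"ty":0,"tz":0,"spin":0},{"hand":0,"tx":0,"ty":0,"tz":0,"spin":0},{"hand":0,"tx":0,"ty":0,"tz":0,"spin":0}]'
python3 -c "
from h import *
mom(20)"
```

```text
time: 29.38
tool_pos: [478.4, 39.1, 155.7]
tcp_rot: [3.142, 0.0, -0.029]
contact_force: [0.7, -0.6, -3.2]
grip_width: 25.9
finger_force: 30.0
tool-y moment -0.0542 sd 0.0361 x 0.0402 Fz -3.01 t 30.375 [478.6  39.  155.7] grip 25.800123079397704
time: 31.0
tool_pos: [479.7, 38.9, 156.6]
tcp_rot: [3.141, -0.003, -0.029]
contact_force: [1.6, 0.8, -2.9]
grip_width: 26.0
finger_force: 30.0
tool-y moment 0.0027 sd 0.021 x 0.0319 Fz -2.99 t 32.0 [478.6  39.  155.7] grip 25.582337569549683
```

A repeatable 0.057 N·m shift at the same pose, where tin 1 gave none: this is the rattling tin. I'll lift it and carry it out beyond the far side.

```bash
python3 -m creep '[{"hand":0,"tx":0,"ty":0,"tz":-0.02,"spin":0},{"hand":0,"tx":0,"ty":0,"tz":-0.03,"spin":0},{"hand":0,"tx":0,"ty":0,"tz":-0.03,"spin":0},{"hand":0,"tx":0.01,"ty":0,"tz":-0.013,"spin":0},{"hand":0,"tx":0.03,"ty":0,"tz":0,"spin":0}]'
python3 -m creep '[{"hand":0,"tx":0.04,"ty":0,"tz":0,"spin":0},{"hand":0,"tx":0.04,"ty":0,"tz":0,"spin":0},{"hand":0,"tx":0.025,"ty":0,"tz":0,"spin":0},{"hand":0,"tx":0.01,"ty":0,"tz":0,"spin":0},{"hand":0,"tx":0,"ty":0,"tz":0,"spin":0}]'
python3 -m creep '[{"hand":0,"tx":0,"ty":0,"tz":0,"spin":0},{"hand":0,"tx":0,"ty":0,"tz":0,"spin":0},{"hand":0,"tx":0,"ty":0,"tz":0,"spin":0},{"hand":0,"tx":0,"ty":0,"tz":0,"spin":0},{"hand":0,"tx":0,"ty":0,"tz":0,"spin":0}]'
python3 - <<'E'
from h import *
bar()
s=cams.capture('side');t=cams.capture('top')
a=s['color'][150:370,200:440];b=t['color'][150:330,180:460]
a=cv2.resize(a,(393,360));b=cv2.resize(b,(400,257));o=np.zeros((360,793,3),np.uint8);o[:,:393]=a;o[:257,393:]=b
cv2.imwrite('pics/end.png',o[:,:,::-1])
E
```

```text
time: 32.62
tool_pos: [518.9, 38.0, 250.5]
tcp_rot: [3.141, -0.003, -0.028]
contact_force: [0.3, 0.6, -3.3]
grip_width: 25.9
finger_force: 30.0
time: 33.25
tool_pos: [633.3, 34.6, 248.1]
tcp_rot: [3.142, 0.001, -0.029]
contact_force: [0.1, -0.1, -2.7]
grip_width: 25.9
finger_force: 30.0
time: 33.88
tool_pos: [633.5, 34.6, 248.7]
tcp_rot: [3.141, -0.0, -0.029]
contact_force: [0.4, -0.2, -3.1]
grip_width: 25.8
finger_force: 30.0
bar 1.0 [79.5, 80.0, 80.5, 81.0, 81.5, 82.0, 82.5, 83.0, 83.5, 84.0]
```

View pics/end.png

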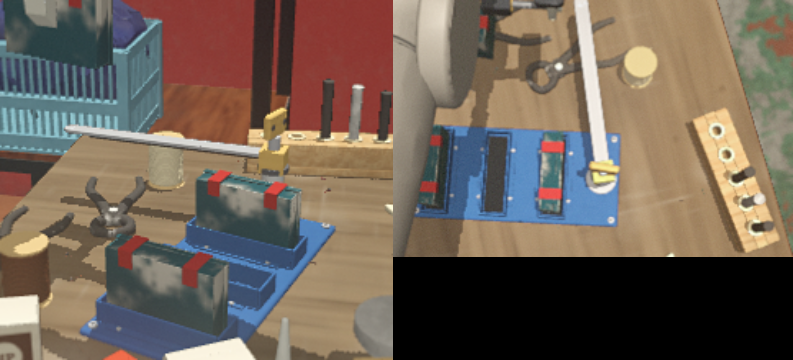

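In this last view the bar is out at its stop and the key stands in the hub. Tin 1 is home in its slot, both spools are standing, and the held tin is clear of the rack with its underside at about 200 mm.

```bash
python3 -c "
from plant import close_job
print(close_job())"
```

```text
the job is handed in; nothing more can be done
None
```

The job is handed in: the key is in the lock with the bar at its stop, the first tin tested (slot 1) was quiet and is back home, and the middle-slot tin, whose moment shifted about 0.057 N·m when shaken, is held upright beyond the far side, its underside at about 200 mm, with slot 3's tin not needing a test and both spools untouched.

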